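# Set up the jeweller's bench lap: spacer, then wheel

## Robot

A 6-joint arm with a two-finger parallel gripper is mounted at the origin on the work surface. World frame = base frame: x ahead of the robot, y to its left, z up, the work surface at z = 0. Lengths are in m, angles in degrees, forces in N, time in s.
With the tool pointing down it reaches from about 0.4 to 0.825 m from the base axis. Payload 7 kg.
Tool frame: the origin (TCP) lies midway between the tips of the shut fingers; the grasp point (between the pads) lies 19 mm behind it; z points along the fingers, y is the line along which they close (so a half turn about z gives the same grasp; the last joint's range is limited). The gripper opens to 88 mm and grips with 3 to 60 N. Pads are 19 mm wide; open, the fingers measure 130 mm over their backs; the gripper's body (78 mm by 193 mm) begins 47 mm behind the grasp point.
Start: joints at [-56.946, 20.546, 0.682, 0, -70.136, -16.507], TCP at [0.192, -0.647, 0.189] pointing down, gripper open.
Joint ranges: [-176.03, 176.03], [-82.01, 121.73], [-58.28, 71.71], [-173.87, 95.51], [-174.79, -0.11], [-173.66, 173.66]. Speed limits (degrees/s): [136.94, 136.94, 172.46, 180, 180, 180].

## Interface

Orientations are given as a 3x3 rotation matrix whose columns are the frame's x, y, z axes.
In Python, from rig import robot gives the robot as it stands. Calls block until the motion is done:
- robot.goto(position, orientation): joint-space move of the TCP to a pose.
- robot.servo_line(position, ori=None, speed=0.15): straight line of the TCP; ori=None keeps the orientation; speed is the mean speed in m/s.
- robot.movej(angles): joint-space move.
- robot.move_gripper(opening): opening from 0.0 (shut) to 1.0 (fully open); the grip force is fixed at half the most; returns when the fingers have stopped.
- robot.dwell(seconds).
- robot.ik(position, orientation): joint angles nearest the present ones, or None.
- robot.grab_frame(name): name is "scene" or "side" or "wrist"; returns (picture, depth): 400x640x3 uint8, red, green, blue; 400x640 float32, m along the optical axis (not along the pixel's ray), 0 where there is no reading.
- robot.camera_info(name): a dict with "vfov" (degrees; the focal length in pixels is half the picture's height over the tangent of half this angle, whatever the lens; pixels are square), "cx", "cy" (the principal point, pixels), "k1" (the pictures are not rectified: a ray, as slopes to the right and down, at radius r is drawn at 1 + k1 r^2 times it, then the intrinsics apply), "view" (4x4, takes a point from world to camera coordinates); the wrist camera has in their place "T_tool_cam" (4x4, takes a point from camera to tool coordinates, whose origin is the TCP and whose axes are the flange's). Camera axes: x right, y down, z forward; pixel columns grow to the right and rows downward; lengths in m; the calibration is good to about 2 mm. A picture is of the moment at which its call begins: read the wrist's pose just before it. camera_info takes no time and is no camera call.
A pose or a line that the arm cannot do raises robot.Unreachable and nothing moves.
- robot.job_done(): hands the job in; it is judged then, once.
Readings, each from a call of its own:
- robot.read_t(): time.
- robot.read_qpos(): joint angles.
- robot.read_qvel(): joint speeds.
- robot.read_effort(): joint torques, N m.
- robot.read_position(): TCP position.
- robot.read_tcp_rot(): TCP orientation.
- robot.read_force(): force on the tool from outside, world axes, zero at the start.
- robot.read_ft_torque(): the same for the moment, N m.
- robot.read_grip_width(): opening from 0.0 (shut) to 1.0 (fully open).
- robot.read_finger_force(): force on a finger pad.
Only numpy, scipy, OpenCV 4.12 (cv2) and the standard library are available. Lean on these libraries where they do the work, as an engineer would, in place of code of your own. Each camera call takes 0.05 s, during which the arm holds its last target. There are 200 camera calls.

## Task

Set up the little bench lap: slide the tall spacer sleeve down over its upright spindle until it sits fully home on the flange, then slide the lap wheel over the same spindle, hub upwards, until it rests flat on the spacer. Lower each part in the grip right down to its seat and let go there; do not drop it down the spindle. Leave the short collar and the tray of rings where they are.

Things in the scene. Friction and masses are not known exactly. Their poses are not given: they have to be found in the camera images.
- lap: bench lap, fixed to the bench: grey square housing 150 x 150 mm, top face 60 mm above the bench, with an upright plain steel spindle in the middle of the top. Origin: centre of its underside, on the bench; z up; x and y run along the housing's sides (front with knob and switch faces -x)
- seat (a point): point on the spindle's axis at the top face of its round steel flange (60 mm diameter), 70 mm above the bench: the spacer's underside comes here. The spindle rises from here: 22 mm diameter, 102 mm tall, its last 10 mm tapering to 12 mm diameter
- spindle_tip (a point): centre of the spindle's top end, 102 mm above the seat (172 mm above the bench)
- spacer: the tall spacer sleeve: plain aluminium tube standing on end, 66 mm tall, 40 mm outside diameter, 26 mm bore right through, 7 mm wall, both ends alike, loose. Origin: centre of its lower end; z along its axis, up
- wheel: lap wheel, loose, lying flat: plain steel disc 110 mm diameter and 12 mm thick, with an aluminium hub on top (40 mm diameter, 34 mm tall, to be gripped); 46 mm tall overall; 26 mm bore right through disc and hub. Origin: centre of the disc's underside; z along the bore, up through the hub. Finally its underside is 66 mm above the seat
- collar: short collar, a bystander: aluminium ring 30 mm tall, 40 mm outside diameter, 26 mm bore, standing on end. Origin: centre of its lower end
- tray: white open plastic tray 120 x 90 x 28 mm holding a few finger rings, a bystander. Origin: centre of its underside
Things that resemble listed ones, but are neither listed nor needed, are in the scene too. What is shaped like the wheel but black, pink or red is not meant.

How it is judged:
By the outcome, as a careful person would: the job done as asked, in the order asked, and still so for the second after the job is handed in, with the robot touching nothing.
It also fails if it takes over 64 s, if anything falls off the work surface, if the arm or the gripper's body presses on something with over 40 N, if the wrist force passes 120 N, or if a joint passes its speed limit or range.

## Working session

There is one attempt and no reset: what is moved stays moved. The work goes in short steps, each a Python script; the robot and the scene stay as the last script left them, time stands still between calls to the robot, and variables do not carry over. Pictures are saved under pics/ and viewed, at most 10 in all, crops included, and the job is handed in when it is done.

```bash
ls && mkdir -p pics
cat > h.py <<'E'
import numpy as np, cv2
from rig import robot
def grab(n):
    T=np.eye(4);T[:3,:3]=robot.read_tcp_rot();T[:3,3]=robot.read_position()
    im,d=robot.grab_frame(n);c=robot.camera_info(n)
    c['c2w']=np.linalg.inv(c['view']) if 'view' in c else T@np.array(c['T_tool_cam'])
    c['f']=200/np.tan(np.radians(c['vfov']/2))
    return im,d,c
def rays(uv,c):
    K=np.array([[c['f'],0,c['cx']],[0,c['f'],c['cy']],[0,0,1.]])
    return cv2.undistortPoints(np.array(uv,float).reshape(-1,1,2),K,np.array([c['k1'],0,0,0.])).reshape(-1,2)
def plane(uv,c,z):
    r=rays(uv,c);d=np.c_[r,np.ones(len(r))]@c['c2w'][:3,:3].T;o=c['c2w'][:3,3]
    return o+d*((z-o[2])/d[:,2])[:,None]
def cloud(d,c):
    v,u=np.mgrid[0:400,0:640];r=rays(np.c_[u.ravel(),v.ravel()],c)
    P=np.c_[r,np.ones(len(r))]*d.ravel()[:,None]
    P=P@c['c2w'][:3,:3].T+c['c2w'][:3,3];P[d.ravel()<=0]=np.nan
    return P.reshape(400,640,3)
def save(n,im): cv2.imwrite('pics/'+n+'.png',im[:,:,::-1])
E
python3 - <<'E'
from h import *
for n in('scene','side'):
    im,d,c=grab(n);save(n,im);np.savez(n,im=im,d=d,P=cloud(d,c));print(n,c['c2w'][:3].round(3).tolist(),c['vfov'],c['k1'])
save('both',cv2.resize(np.vstack([np.load('scene.npz')['im'],np.load('side.npz')['im']]),None,fx=.75,fy=.75))
print(robot.read_t(),robot.read_tcp_rot().round(3).tolist(),robot.camera_info('wrist')['T_tool_cam'])
E
```

```text
pics
scene [[-0.855, 0.381, -0.351, 0.996], [0.518, 0.648, -0.558, 0.67], [0.015, -0.66, -0.752, 0.968]] 52.54408826002043 0.02605589349168887
side [[-0.909, -0.312, 0.277, 0.34], [-0.417, 0.707, -0.571, 0.591], [-0.018, -0.634, -0.773, 0.815]] 56.882682555666086 -0.05200389303984152
0.1 [[-0.959, -0.285, -0.001], [-0.285, 0.959, 0.001], [0.0, 0.002, -1.0]] [[ 3.15088475e-04 -9.65832960e-01 -2.59165186e-01  6.97212778e-02]
 [ 9.99999852e-01  1.89221833e-04  5.10607724e-04  1.33303905e-03]
 [-4.44122058e-04 -2.59165308e-01  9.65832877e-01 -1.93914554e-01]
 [ 0.00000000e+00  0.00000000e+00  0.00000000e+00  1.00000000e+00]]
```

View pics/scene.png

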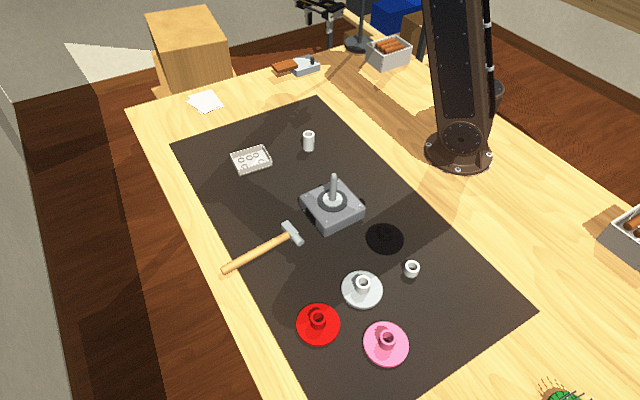

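View pics/side.png

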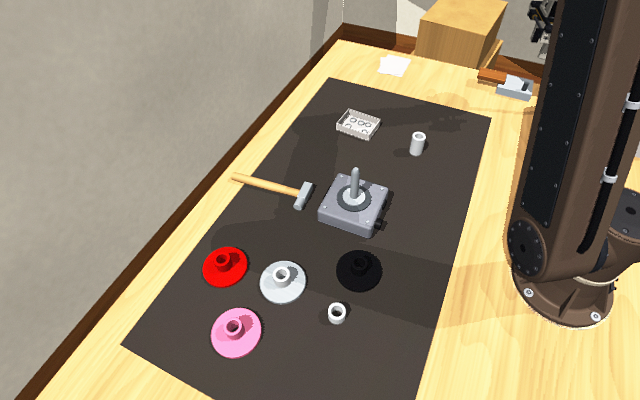

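The scene view shows these candidates:
- **Spacer:** the tall tube at scene (308,140) / side (418,144), or the short ring at scene (411,268) / side (337,313). The tall one fits the 66 mm sleeve and the short one is the collar.
- **Wheel:** the silver/white one at scene (362,288) / side (282,281). The black, red and pink ones are excluded.
- **Lap spindle:** scene (333,190) / side (355,180).

I'll confirm these in one crop and measure.

Run:
```python
from h import *
S=np.load('scene.npz');D=np.load('side.npz')
a=cv2.resize(S['im'][110:180,220:340],None,fx=4,fy=4,interpolation=cv2.INTER_CUBIC)
b=cv2.resize(S['im'][245:315,330:450],None,fx=4,fy=4,interpolation=cv2.INTER_CUBIC)
save('crop',np.vstack([a,b]))
def circ(p):
    (x,y),r=cv2.minEnclosingCircle(p[:,:2].astype(np.float32));return np.round([x,y,r],4)
rough={'spacer':((308,140),(418,144),14,16),'collar':((411,268),(337,313),12,14),'wheel':((362,288),(282,281),26,28),'lap':((333,195),(355,192),40,45)}
for k,(s,d,w1,w2) in rough.items():
    for nm,Q,(u,v),w in(('scene',S,s,w1),('side',D,d,w2)):
        P=Q['P'][v-w:v+w,u-w:u+w].reshape(-1,3);P=P[np.isfinite(P[:,2])]
        zs={'spacer':[.066],'collar':[.03],'wheel':[.012,.046],'lap':[.06,.07,.14]}[k]
        print(k,nm,'zmax',P[:,2].max().round(4))
        for z in zs:
            m=abs(P[:,2]-z)<(.004 if z!=.14 else .02);p=P[m]
            print('  ',z,m.sum(),p[:,:2].mean(0).round(4) if m.any() else '',circ(p) if m.any() else '')
```

```text
spacer scene zmax 0.0734
   0.066 50 [ 0.446  -0.2864] [ 0.4447 -0.2906  0.0227]
spacer side zmax 0.0699
   0.066 63 [ 0.4432 -0.2858] [ 0.4445 -0.287   0.0203]
collar scene zmax 0.0346
   0.03 93 [0.4589 0.2996] [0.4588 0.2999 0.0205]
collar side zmax 0.0333
   0.03 145 [0.4602 0.3006] [0.4601 0.2997 0.0196]
wheel scene zmax 0.0501
   0.012 941 [0.6137 0.2806] [0.6139 0.2712 0.0614]
   0.046 105 [0.6106 0.2759] [0.6103 0.2754 0.02  ]
wheel side zmax 0.0499
   0.012 1239 [0.6075 0.2823] [0.6103 0.2787 0.0556]
   0.046 133 [0.6103 0.2787] [0.611  0.2782 0.0207]
lap scene zmax 0.1745
   0.06 1192 [0.5436 0.0229] [0.5368 0.0113 0.1011]
   0.07 281 [0.5419 0.017 ] [0.5377 0.013  0.0852]
   0.14 76 [0.5408 0.0168] [0.5384 0.0129 0.011 ]
lap side zmax 0.1734
   0.06 1815 [0.5332 0.0229] [0.5371 0.0151 0.1014]
   0.07 276 [0.5356 0.019 ] [0.5373 0.0149 0.0437]
   0.14 92 [0.5348 0.0202] [0.5352 0.0172 0.01  ]
```

View pics/crop.png

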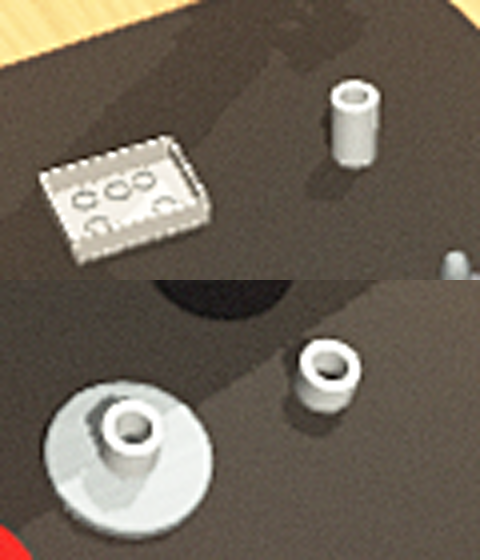

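Confirmed: the upper crop has the tall tube next to the tray of rings, and the lower crop has the silver wheel with its hub beside the short collar. Next I'll measure each target from close up with the wrist camera, starting at the spindle.

```bash
cat >> h.py <<'E'
R0=np.array([[-1,0,0],[0,1,0],[0,0,-1.]])
def top(n,z,tol,xy,rad):
    """centre of a level round top at height z near xy: depth mask, then rays onto the plane"""
    im,d,c=grab('wrist');P=cloud(d,c)
    m=(abs(P[...,2]-z)<tol)&(np.hypot(P[...,0]-xy[0],P[...,1]-xy[1])<rad)
    v,u=np.nonzero(m);q=plane(np.c_[u,v],c,z)
    hull=cv2.convexHull(q[:,:2].astype(np.float32)*1000)
    e=cv2.fitEllipse(hull) if len(hull)>5 else None
    o=im.copy();o[m]=o[m]//2+np.array([127,0,0],np.uint8);save(n,np.hstack([im,o])[:, :]if 0 else o)
    np.savez(n,im=im,d=d,P=P)
    print(n,m.sum(),'z',np.median(P[m][:,2]).round(4),'ell',e,'mec',cv2.minEnclosingCircle(hull),'t',robot.read_t())
E
python3 - <<'E'
from h import *
robot.goto([.4445,-.287,.12],R0); top('w_sp',.066,.006,(.4445,-.287),.03)
robot.servo_line([.4445,-.287,.24],speed=.3)
robot.goto([.537,.0145,.225],R0); top('w_tip',.172,.004,(.537,.0145),.03)
im=np.load('w_tip.npz')
E
python3 -c "
import cv2,numpy as np
save=cv2.resize(np.hstack([cv2.imread('pics/w_sp.png'),cv2.imread('pics/w_tip.png')]),(800,250));cv2.imwrite('pics/w1.png',save)"
```

```text
w_sp 1235 z 0.0639 ell ((444.2981872558594, -286.4950866699219), (38.801876068115234, 39.43103790283203), 87.80007934570312) mec ((444.1531066894531, -286.5480041503906), 19.933504104614258) t 1.7833
w_tip 255 z 0.1701 ell ((535.9854736328125, 13.249293327331543), (13.571211814880371, 14.115283966064453), 77.09435272216797) mec ((535.88525390625, 13.255102157592773), 7.132643699645996) t 3.5833
```

View pics/w1.png

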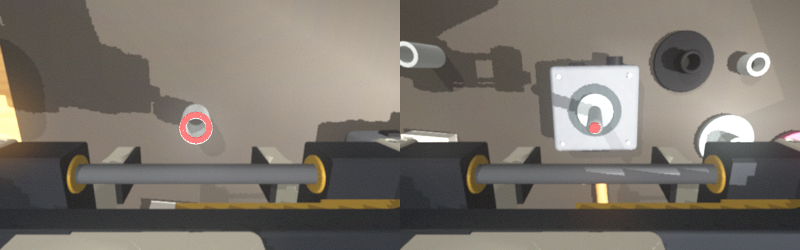

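The red masks mark the spacer's top ring (about pixel (195,128) in the left half) and the spindle tip (about (595,128) in the right half). Both are cleanly segmented. I'll grasp the spacer high up, so the gripper body clears the spindle tip, and check it in hand.

Run:
```python
from h import *
x,y=.4442,-.2865
robot.goto([x,y,.13],R0); robot.servo_line([x,y,.0405],speed=.15)
robot.move_gripper(0.3); print('w',robot.read_grip_width(),robot.read_finger_force(),robot.read_position())
robot.servo_line([x,y,.12],speed=.15)
robot.servo_line([x,y,.235],speed=.25)
p=robot.read_position(); print(p,robot.read_force())
top('w_in',p[2]+.0255,.006,p[:2],.03)
```

```text
w 0.299005440194036 0.0 [ 0.44420114 -0.28650609  0.04050176]
[ 0.44390913 -0.28619771  0.23428944] [ 0.39054925 -0.08144417 -0.80610124]Traceback (most recent call last):
  File "<stdin>", line 8, in <module>
  File "h.py", line 26, in top
    v,u=np.nonzero(m);q=plane(np.c_[u,v],c,z)
                        ~~~~~^^^^^^^^^^^^^^^^
  File "h.py", line 13, in plane
    r=rays(uv,c);d=np.c_[r,np.ones(len(r))]@c['c2w'][:3,:3].T;o=c['c2w'][:3,3]
  File "h.py", line 11, in rays
    return cv2.undistortPoints(np.array(uv,float).reshape(-1,1,2),K,np.array([c['k1'],0,0,0.])).reshape(-1,2)
           ~~~~~~~~~~~~~~~~~~~^^^^^^^^^^^^^^^^^^^^^^^^^^^^^^^^^^^^^^^^^^^^^^^^^^^^^^^^^^^^^^^^^
cv2.error: OpenCV(4.12.0) /io/opencv/modules/calib3d/src/undistort.dispatch.cpp:347: error: (-215:Assertion failed) CV_IS_MAT(_src) && CV_IS_MAT(_dst) && (_src->rows == 1 || _src->cols == 1) && (_dst->rows == 1 || _dst->cols == 1) && _src->cols + _src->rows - 1 == _dst->rows + _dst->cols - 1 && (CV_MAT_TYPE(_src->type) == CV_32FC2 || CV_MAT_TYPE(_src->type) == CV_64FC2) && (CV_MAT_TYPE(_dst->type) == CV_32FC2 || CV_MAT_TYPE(_dst->type) == CV_64FC2) in function 'cvUndistortPointsInternal'
```

Run:
```python
from h import *
im,d,c=grab('wrist');s,_,_=grab('scene')
save('chk',cv2.resize(np.vstack([im,s]),None,fx=.7,fy=.7,interpolation=cv2.INTER_AREA))
```

```text
(no output)
```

View pics/chk.png

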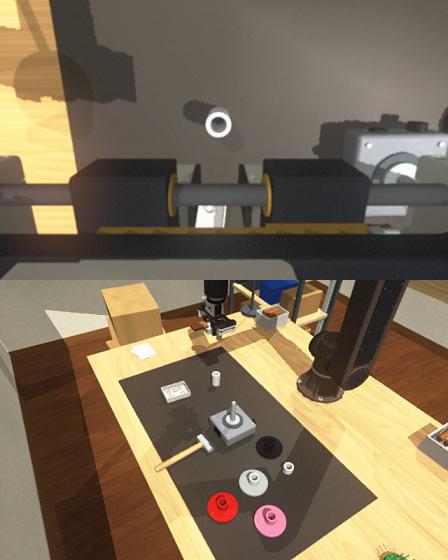

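The spacer is still standing at wrist pixel (218,124), undisturbed. The fingers stopped at an opening of 0.3 without touching it, so the opening reading isn't linear in mm. I'll go back and close fully, which is limited by the grip force.

Run:
```python
from h import *
x,y=.4442,-.2865
robot.move_gripper(1.0); robot.servo_line([x,y,.12],speed=.25)
top('w_sp2',.066,.006,(x,y),.03)
robot.servo_line([x,y,.0405],speed=.15)
robot.move_gripper(0.0); print('w',robot.read_grip_width(),robot.read_finger_force(),robot.read_position(),robot.read_t())
robot.servo_line([x,y,.07],speed=.1)
print(robot.read_force(),robot.read_grip_width())
im,d,c=grab('wrist');save('in',im);np.savez('in',im=im,d=d,P=cloud(d,c))
```

```text
w_sp2 1224 z 0.064 ell ((444.2939758300781, -286.4961242675781), (38.718807220458984, 39.32284927368164), 93.4012680053711) mec ((444.29034423828125, -286.48248291015625), 19.728307723999023) t 9.9167
w 0.008355677739644834 0.0 [ 0.44419347 -0.28649599  0.04051026] 12.025
[-1.08455595  0.48030553 -0.1530151 ] 0.006980124067935527
```

View pics/in.png

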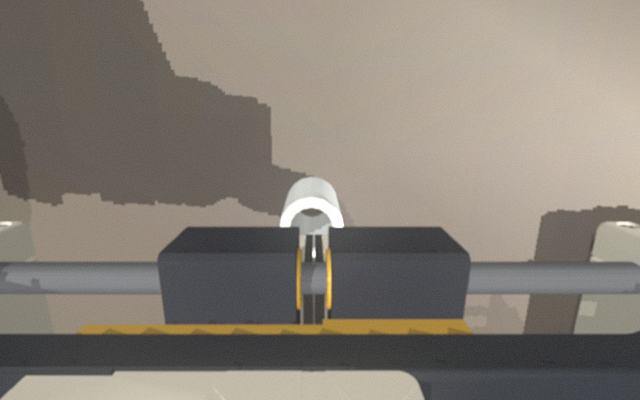

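Run:
```python
from h import *
c=robot.camera_info('wrist');f=200/np.tan(np.radians(c['vfov']/2));print(c['vfov'],c['cx'],c['cy'],c['k1'],f)
T=np.linalg.inv(np.array(c['T_tool_cam']))
for p in([0,0,0],[0,0,-.019],[0,0,-.066]):
    q=T[:3,:3]@p+T[:3,3];print(p,q.round(4),(c['cx']+f*q[0]/q[2],c['cy']+f*q[1]/q[2]))
P=np.load('in.npz')['P'];d=np.load('in.npz')['d']
for v in range(170,330,8):print(v,d[v,314].round(4),P[v,314].round(4), d[v,330].round(4),P[v,350].round(4))
print(robot.read_position(),robot.read_qpos(),robot.read_tcp_rot())
```

```text
60.56681902980819 313.44231041881466 199.92555000968878 -0.002437352865342057 342.486601153484
[0, 0, 0] [-0.0013  0.0175  0.2054] (np.float64(311.24621822854664), np.float64(229.04447576193678))
[0, 0, -0.019] [-0.0013  0.0224  0.1871] (np.float64(311.0577829825159), np.float64(240.908439877995))
[0, 0, -0.066] [-0.0013  0.0346  0.1417] (np.float64(310.3819535861986), np.float64(283.4589492724949))
170 0.2676 [ 0.421  -0.2846 -0.0005] 0.2675 [ 0.4213 -0.2563 -0.002 ]
178 0.2617 [ 0.4259 -0.2846  0.0069] 0.2698 [ 0.4274 -0.2563 -0.0006]
186 0.235 [ 0.4259 -0.2847  0.0346] 0.2581 [ 0.4342 -0.2559 -0.0023]
194 0.2136 [ 0.426  -0.2848  0.0567] 0.2315 [ 0.4406 -0.2559 -0.0013]
202 0.2063 [ 0.4289 -0.2848  0.0651] 0.2102 [ 0.4471 -0.2557 -0.001 ]
210 0.2761 [ 0.4537 -0.2846 -0.0006] 0.2081 [ 0.4539 -0.2555 -0.0012]
218 0.2712 [ 0.4584 -0.2846  0.0058] 0.2112 [ 0.4607 -0.2553 -0.0014]
226 0.253 [ 0.4584 -0.2847  0.0246] 0.0921 [ 0.4047 -0.2754  0.1772]
234 0.2367 [ 0.4583 -0.2847  0.0416] 0.0865 [ 0.405  -0.2759  0.1823]
242 0.2226 [ 0.4583 -0.2847  0.0561] 0.0831 [ 0.405  -0.2765  0.1877]
[... 299 characters left out ...]
1 -0.2851  0.1904] 0.0796 [ 0.411  -0.2772  0.1962]
290 0.0839 [ 0.4172 -0.2851  0.1887] 0.0785 [ 0.4132 -0.2771  0.1956]
298 0.2971 [ 0.5334 -0.2846 -0.0008] 0.0795 [ 0.4154 -0.277   0.1952]
306 0.2992 [ 0.5413 -0.2845 -0.0009] 0.0823 [ 0.4167 -0.2771  0.1964]
314 0.3009 [ 0.5491 -0.2845 -0.0006] 0.0835 [ 0.4192 -0.2769  0.1957]
322 0.303 [ 5.571e-01 -2.845e-01 -5.000e-04] 0.0771 [ 0.4207 -0.277   0.1966]
[ 0.44389581 -0.28631771  0.06961064] [-1.15451466e+01  1.32760002e+01 -2.69050276e+01 -2.10334928e-02
 -4.98305450e+01 -7.84539963e+01] [[-9.99999965e-01  2.21893274e-04 -1.41721275e-04]
 [ 2.21848586e-04  9.99999926e-01  3.15261307e-04]
 [ 1.41791218e-04  3.15229855e-04 -9.99999940e-01]]
```

Run:
```python
from h import *
c=robot.camera_info('wrist');T=np.array(c['T_tool_cam'])
def tool(d):
    r=rays(np.array([[u,v] for v in range(400) for u in range(640)]),c)
    return ((np.c_[r,np.ones(len(r))]*d.ravel()[:,None])@T[:3,:3].T+T[:3,3]).reshape(400,640,3)
for n in('w_sp','in'):
    d=np.load(n+'.npz')['d'];Q=tool(d)
    Z=np.load(n+'.npz')
    for v in (232,240,250,260,300):
        print(n,v,[(u,*(Q[v,u]*1000).round().astype(int).tolist(),'d%.3f'%d[v,u]) for u in ((160,180,200,210,218,224,230) if n=='w_sp' else (302,305,308,311,317,320,323))])
a=np.load('w_sp.npz')['im'][210:340,120:520];b=np.load('in.npz')['im'][170:340,260:370]
save('z',np.vstack([cv2.resize(a,(800,260)),cv2.copyMakeBorder(cv2.resize(b,(440,340*2//2)),0,0,0,360,0)]))
```

```text
Traceback (most recent call last):
  File "h.py", line 10, in rays
    K=np.array([[c['f'],0,c['cx']],[0,c['f'],c['cy']],[0,0,1.]])
                 ~^^^^^
KeyError: 'f'
```

Run:
```python
from h import *
c=robot.camera_info('wrist');T=np.array(c['T_tool_cam']);c['f']=342.4866
def tool(d):
    r=rays(np.array([[u,v] for v in range(400) for u in range(640)]),c)
    return ((np.c_[r,np.ones(len(r))]*d.ravel()[:,None])@T[:3,:3].T+T[:3,3]).reshape(400,640,3)
for n in('w_sp','in'):
    d=np.load(n+'.npz')['d'];Q=tool(d)
    for v in (232,240,250,260,300):
        print(n,v,[(u,*(Q[v,u]*1000).round().astype(int).tolist()) for u in ((160,180,200,210,218,224,230) if n=='w_sp' else (302,305,308,311,317,320,323))])
a=np.load('w_sp.npz')['im'][210:340,120:520];b=np.load('in.npz')['im'][170:340,260:370]
save('z',np.vstack([cv2.resize(a,(800,260)),cv2.copyMakeBorder(cv2.resize(b,(440,340)),0,0,0,360,0)]))
```

```text
w_sp 232 [(160, -47, -149, 122), (180, -47, -129, 122), (200, -46, -109, 120), (210, -47, -100, 122), (218, -46, -91, 120), (224, -47, -86, 122), (230, -46, -80, 120)]
w_sp 240 [(160, -55, -149, 121), (180, -55, -130, 121), (200, 12, -50, -48), (210, 11, -46, -46), (218, 11, -43, -45), (224, 7, -43, -37), (230, -55, -81, 121)]
w_sp 250 [(160, -66, -151, 121), (180, 12, -55, -59), (200, 10, -48, -56), (210, 11, -44, -56), (218, 8, -42, -49), (224, 3, -43, -38), (230, -66, -81, 121)]
w_sp 260 [(160, 12, -59, -70), (180, 12, -52, -69), (200, 10, -45, -65), (210, 8, -43, -60), (218, 2, -43, -49), (224, -2, -43, -39), (230, -76, -82, 120)]
w_sp 300 [(160, 13, -46, -100), (180, 5, -46, -86), (200, -1, -42, -77), (210, -8, -42, -65), (218, -122, -97, 122), (224, -121, -91, 121), (230, -122, -85, 121)]
in 232 [(302, -13, -7, 29), (305, -13, -5, 30), (308, -13, -2, 31), (311, -14, 0, 33), (317, -13, 4, 30), (320, -12, 6, 28), (323, -11, 8, 25)]
in 240 [(302, 12, -4, -48), (305, 10, -3, -43), (308, 10, -1, -43), (311, 10, 0, -44), (317, 10, 3, -44), (320, 10, 4, -43), (323, 12, 6, -47)]
in 250 [(302, 10, -4, -56), (305, 10, -2, -56), (308, 10, -1, -56), (311, 10, 0, -56), (317, 11, 3, -56), (320, 11, 4, -56), (323, 9, 6, -53)]
in 260 [(302, 31, -2, -109), (305, 10, -2, -66), (308, 11, -1, -66), (311, 11, 0, -66), (317, 11, 3, -66), (320, 10, 4, -65), (323, 10, 5, -66)]
in 300 [(302, 6, -3, -88), (305, 2, -2, -82), (308, 2, -1, -82), (311, 1, 0, -80), (317, 3, 3, -83), (320, 2, 4, -83), (323, 2, 5, -82)]
```

View pics/z.png

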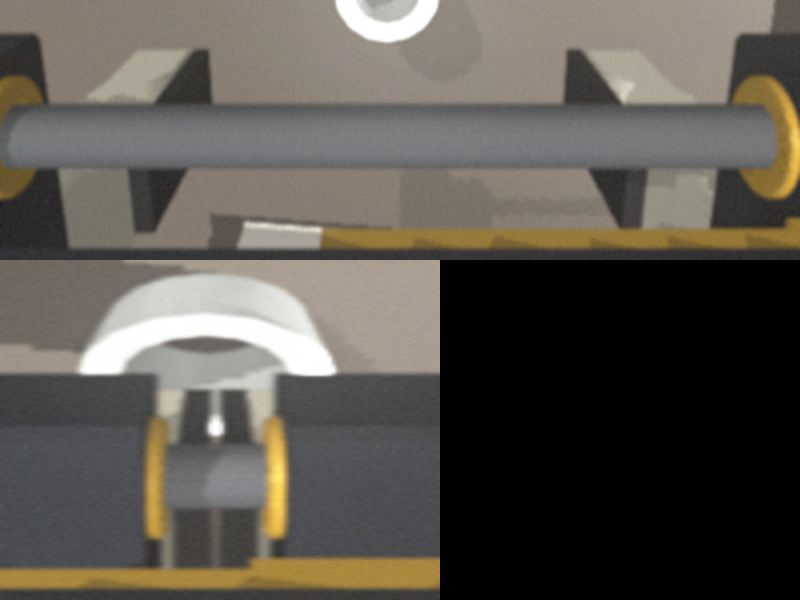

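The zoom explains the miss. The spacer and hover positions agree, but the fingertips sit about 37 mm behind the reported TCP (tool z ≈ -37 mm), so the fingers closed above the spacer's top. I'll allow for this offset and grasp again, watching the force on the way down.

```bash
cat >> h.py <<'E'
OFF=.037   # real tips lie this far behind the reported TCP
def down(x,y,z,step=.01,speed=.08,lim=8,R=None):
    f0=robot.read_force()
    while robot.read_position()[2]-z>.0012:
        zz=max(z,robot.read_position()[2]-step)
        robot.servo_line([x,y,zz],speed=speed)
        f=robot.read_force()-f0
        if np.linalg.norm(f)>lim: print('contact',f.round(1),robot.read_position().round(4));return True
    return False
E
python3 - <<'E'
from h import *
x,y=.4442,-.2865
robot.move_gripper(1.0); robot.servo_line([x,y,.03],speed=.1)
down(x,y,.041-OFF,.013)
robot.move_gripper(0.0); print('w',robot.read_grip_width(),robot.read_finger_force(),robot.read_position(),robot.read_t())
robot.servo_line([x,y,.06],speed=.1)
print(robot.read_force(),robot.read_grip_width())
p=robot.read_position()
top('in2',p[2]+OFF+.025,.008,p[:2],.026)
im,d,c=grab('scene');a=im[80:240,220:420]
save('in3',np.vstack([cv2.resize(cv2.imread('pics/in2.png')[150:340,200:440],(480,380))[:,:,::-1],cv2.resize(a[:, :],(480,220))]))
E
```

```text
w 0.4511968601851101 29.963545971550047 [ 0.44424902 -0.28652376  0.00415022] 15.9583
[-0.32980581 -0.73657842 -0.60728707] 0.4542482315572902
in2 3252 z 0.1195 ell ((442.5627136230469, -285.80859375), (40.45740509033203, 54.96751022338867), 175.89279174804688) mec ((442.7914123535156, -285.9308166503906), 26.1190242767334) t 16.7167
```

View pics/in3.png

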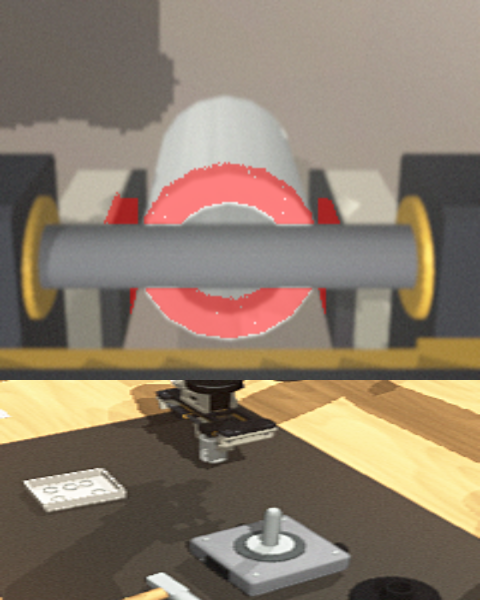

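The spacer is held squarely: opening 0.451 ≈ 40 mm, with 30 N on the finger. I'll hover just above the spindle tip and compare the spacer and spindle axes in the same scene and side images.

```bash
cat >> h.py <<'E'
from scipy.optimize import least_squares
def axis(P,xy,z0,z1,r,rad):
    """xy of an upright cylinder of known radius from its visible surface points"""
    p=P.reshape(-1,3);p=p[np.isfinite(p[:,2])]
    p=p[(p[:,2]>z0)&(p[:,2]<z1)&(np.hypot(p[:,0]-xy[0],p[:,1]-xy[1])<rad)]
    s=least_squares(lambda c:np.hypot(p[:,0]-c[0],p[:,1]-c[1])-r,xy,loss='soft_l1',f_scale=.001)
    return s.x,len(p)
def compare(zb,xy,r=.02,dz=(.006,.03)):
    for n in('scene','side'):
        im,d,c=grab(n);P=cloud(d,c)
        s,ns=axis(P,xy,zb+dz[0],zb+dz[1],r,r+.01);t,nt=axis(P,xy,.09,min(.155,zb-.006),.011,.02)
        print(n,'part',(s*1000).round(1),ns,'spindle',(t*1000).round(1),nt,'diff',((t-s)*1000).round(1))
E
python3 - <<'E'
from h import *
x,y=.4442,-.2865
robot.servo_line([x,y,.19],speed=.25)
robot.goto([.5361,.013,.186],R0); robot.dwell(.2)
p=robot.read_position();print(p,robot.read_force(),robot.read_grip_width())
top('in4',p[2]+OFF+.025-.0,.006,p[:2],.0215)
compare(p[2]-.004,(.536,.0133))
print(robot.read_t())
E
```

```text
[0.53602541 0.01186453 0.18602485] [ 0.31769108 -0.36662807 -1.1256977 ] 0.45385441186103687
in4 2712 z 0.246 ell ((535.4473876953125, 11.467455863952637), (39.801856994628906, 43.087947845458984), 9.007525444030762) mec ((535.6079711914062, 10.76613998413086), 21.809886932373047) t 18.875
scene part [535.7  10.3] 84 spindle [535.9  10.2] 122 diff [ 0.2 -0. ]
side part [537.9  11.6] 106 spindle [537.9  11.7] 149 diff [-0.   0.1]
18.975
```

In both cameras the spacer and spindle axes agree to within 0.2 mm. Lowering with force monitoring.

Run:
```python
from h import *
p=robot.read_position();print(p)
x,y=p[:2] if abs(p[1]-.0119)<.0005 else (.5360,.0119)
h=down(x,y,.083,.02,.1,8); print(h,robot.read_position().round(4),robot.read_force().round(1))
compare(robot.read_position()[2]-.004,(.536,.012)) if h else None
if not h:
    h=down(x,y,.066,.002,.04,8)
    print(h,robot.read_position().round(4),robot.read_force().round(1),robot.read_grip_width(),robot.read_t())
```

```text
[0.53606589 0.01234386 0.18605811]
False [0.5363 0.0124 0.0833] [-0.2  1.2 -2.2]
contact [-1.7 -2.3  9.1] [0.5367 0.0122 0.074 ]
True [0.5367 0.0122 0.074 ] [-2.  -1.1  6.9] 0.45670728801539434 22.225
```

Contact came at TCP z = 0.074, exactly the predicted seat height. I'll release, verify, and measure the wheel from close up.

Run:
```python
from h import *
robot.move_gripper(1.0)
p=robot.read_position(); robot.servo_line([p[0],p[1],.22],speed=.25)
top('sp_on',.136,.006,p[:2],.024)
robot.goto([.6105,.277,.10],R0);robot.dwell(.15); print(robot.read_position())
top('wh',.046,.006,(.6105,.277),.026)
P=np.load('scene.npz')['P'].reshape(-1,3);D=np.load('side.npz')['P'].reshape(-1,3);P=np.vstack([P,D]);P=P[np.isfinite(P[:,2])]
q=P-[.6105,.277,0];m=(abs(q[:,0])<.016)&(abs(q[:,1])<.07)&(abs(q[:,1])>.024)
print('max z under fingers',np.sort(q[m,2])[-5:])
a=cv2.imread('pics/sp_on.png');b=cv2.imread('pics/wh.png');cv2.imwrite('pics/w5.png',cv2.resize(np.hstack([a,b]),(800,250),interpolation=cv2.INTER_AREA))
```

```text
sp_on 858 z 0.134 ell ((536.5592651367188, 12.850370407104492), (38.78886032104492, 39.25282669067383), 67.57241821289062) mec ((536.5068359375, 12.887975692749023), 19.88306427001953) t 23.9667
[0.61107328 0.27591776 0.10142948]
wh 1223 z 0.044 ell ((609.0906372070312, 278.207763671875), (38.78413391113281, 39.3283576965332), 79.95645904541016) mec ((609.0689086914062, 278.3001403808594), 19.80301856994629) t 25.3167
max z under fingers [0.0166856  0.01694613 0.01768481 0.01779451 0.02044985]
```

View pics/w5.png

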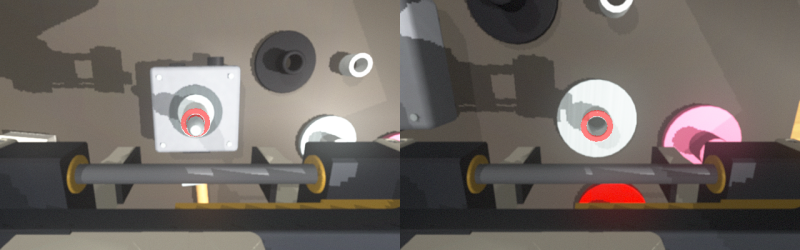

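The spacer reads at its seated height: 0.134, the same -2 mm bias as before, with its ring at about (195,122) in the left half. The wheel's hub ring is at about (597,125) in the right half, and its world position is (609.1, 278.2) mm. Grasping the hub.

Run:
```python
from h import *
x,y=.6091,.2782
robot.servo_line([x,y,.03],speed=.15)
down(x,y,-.018,.016)
robot.dwell(.1);print(robot.read_position())
robot.move_gripper(0.0); print('w',robot.read_grip_width(),robot.read_finger_force(),robot.read_position(),robot.read_t())
robot.servo_line([x,y,.03],speed=.08); print(robot.read_force().round(1),robot.read_grip_width())
robot.servo_line([x,y,.18],speed=.2)
robot.goto([.5361,.0122,.172],R0);robot.dwell(.6)
p=robot.read_position();print(p,robot.read_force().round(1),robot.read_grip_width())
top('wh_in',p[2]+.018+.046,.006,p[:2],.0215)
zb=p[2]+.018
for n in('scene','side'):
    im,d,c=grab(n);P=cloud(d,c);np.savez(n+'2',im=im,P=P)
    print(n,[((lambda r:(r[0]*1000).round(1).tolist()+[r[1]])(axis(P,(.536,.012),*a))) for a in((zb+.001,zb+.009,.055,.062),(.085,.125,.02,.028))])
a=np.load('scene2.npz')['im'][100:260,240:440];b=np.load('side2.npz')['im'][90:250,250:450]
save('h2',cv2.resize(np.hstack([a,b]),(800,320)))
print(robot.read_t())
```

```text
[ 0.60918716  0.27819956 -0.018012  ]
w 0.4463408960282841 29.999972940422595 [ 0.60905792  0.27804975 -0.01798826] 27.9167
[-0.6  1.  -3.2] 0.44286810730847126
[0.53612443 0.01229259 0.17197315] [ 0.1  0.6 -3.1] 0.44298932671599694
wh_in 2795 z 0.234 ell ((535.1690063476562, 12.483713150024414), (39.59349822998047, 44.43596267700195), 173.27908325195312) mec ((536.1891479492188, 12.739311218261719), 22.497774124145508) t 31.2833
scene [[535.9, 10.0, 70], [536.3, 9.7, 122]]
side [[538.0, 12.1, 95], [538.4, 11.6, 158]]
31.3833
```

View pics/h2.png

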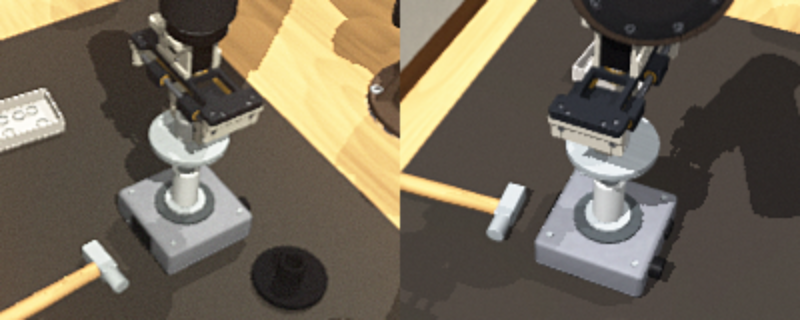

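The wheel is level over the spindle, and its axis is within 0.5 mm of the spacer's in both views. Lowering it.

Run:
```python
from h import *
x,y=.5361,.0122
h=down(x,y,.126,.016,.08,8); print(h,robot.read_position().round(4),robot.read_force().round(1))
if not h:
    h=down(x,y,.112,.002,.04,6)
    p=robot.read_position();print(h,p.round(4),robot.read_force().round(1),robot.read_t())
    if h and abs(p[2]-.118)<.003:
        robot.move_gripper(1.0); p=robot.read_position(); robot.servo_line([p[0],p[1],.23],speed=.2)
        top('fin',.182,.006,p[:2],.026)
        for n in('scene','side'):
            im,d,c=grab(n);P=cloud(d,c);q=P.reshape(-1,3);q=q[np.isfinite(q[:,2])]
            r=np.hypot(*(q[:,:2]-p[:2]).T);k=q[(r>.026)&(r<.052)&(abs(q[:,2]-.148)<.012)]
            A=np.linalg.lstsq(np.c_[k[:,:2]-p[:2],np.ones(len(k))],k[:,2],rcond=None)[0];print(n,len(k),'disc top z,slopes',A.round(4))
            save('f_'+n,im)
        a=cv2.imread('pics/f_scene.png')[80:260,220:440];b=cv2.imread('pics/fin.png')[60:360];
        cv2.imwrite('pics/fv.png',np.hstack([cv2.resize(a,(400,327)),cv2.resize(b,(400,327))]))
```

```text
False [0.5359 0.0121 0.1259] [-0.5 -0.3 -3. ]
contact [-3.   0.7 15.3] [0.5372 0.0122 0.1179]
True [0.5372 0.0122 0.1179] [-3.4  0.3 12.2] 33.6583
fin 1287 z 0.1799 ell ((536.3547973632812, 13.665349006652832), (38.89849853515625, 39.25474548339844), 83.62107849121094) mec ((536.3248291015625, 13.59096622467041), 19.779708862304688) t 35.3833
scene 486 disc top z,slopes [-0.0024 -0.0057  0.1494]
side 666 disc top z,slopes [ 0.001  -0.003   0.1482]
```

```bash
ls -la pics/fv.png
```

```text
-rw-r--r-- 1 agent agent 402456 Dec  3 10:28 pics/fv.png
```

```bash
python3 -c "
from rig import robot
robot.dwell(.3);print(robot.job_done(),robot.read_t())"
```

```text
the job is handed in; nothing more can be done
the job is handed in; nothing more can be done
```

The job is handed in: the spacer is down on the flange and the lap wheel rests flat on it, hub up; each was lowered in the grip until contact at its expected seat height, and the last measurements (about 35 s on the clock) showed the disc level and its hub top at the right height.

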